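Shut the gas-cartridge box and shoot its bolt fully home

ROBOT

A 7-joint arm with a two-finger parallel gripper is mounted at the origin on the work surface. World frame = base frame: x ahead of the robot, y to its left, z up, the work surface at z = 0. Lengths are in m, angles in rad, forces in N, time in s.
With the tool pointing down it reaches from about 0.425 to 0.825 m from the base axis. Payload 3.6 kg.
Tool frame: the origin (TCP) lies at the very end of the fingers, on their centre line; the grasp point (between the pads) lies 19 mm behind it; z points along the fingers, y is the line along which they close (so a half turn about z gives the same grasp; the last joint's range is limited). The gripper opens to 85 mm and grips with 20 to 120 N. Pads are 22 mm wide; open, the fingers measure 114 mm over their backs; the gripper's body (76 mm by 85 mm) begins 54 mm behind the grasp point. The pads swing forward as they close: fully open they stand 13 mm farther back than shut.
Start: joints at [1.278, 0.615, -0.013, 1.423, 0.008, 1.103, -0.04], TCP at [0.171, -0.627, 0.231] pointing down, gripper open.
Joint ranges: [-3.12, 3.12], [-0.3, 2.06], [-1.34, 1.32], [0.26, 2.42], [-1.36, 4.5], [0.01, 1.98], [-2.84, 2.84]. Speed limits (rad/s): [2.79, 2.79, 3.14, 3.14, 3.14, 3.14, 3.14].

INTERFACE

Orientations are given as a unit quaternion [w, x, y, z].
In Python, from workcell import sense, cams, job_done gives the robot as it stands.
- The arm moves only by the tool move_arm, never from a script. Its argument "moves" is a list that holds one entry, the list of rows, each a list of 5 numbers: the finger opening in m, from 0 to 0.0854, then the shift along the tool's x, y, z in m, then the turn about the tool's z in degrees. In form: [[[jaw, dx, dy, dz, yaw], ...]]. A call has exactly 10 rows; each row is the pose to reach, as a shift and turn from the pose commanded when the call began, along the tool's axes at that moment; what a row does not reach only later rows make up. A row lasts 1/12 s, in which the tool goes at most 41.7 mm and 7.16 degrees, less where a joint would pass 70% of its speed; a pose out of reach is approached as far as the arm can. A call with a gripper value outside its range is refused whole. The fingers move at their own pace and stop on an object; the grip force is fixed at half the most. Time passes only in rows, so rows that repeat a pose let the fingers close, or fill a call up. It gives the time, the measured TCP pose, the force, the opening and the grip force at its end, in the units of the state.
- sense(): the state, without advancing time (a new reading comes with each control period).
- cams.snapshot(name): name is "side" or "top" or "wrist"; returns the picture (480x640x3 uint8, red, green, blue); there is no depth.
- cams.camera_info(name): a dict with "fx", "fy", "cx", "cy" (pixels), "extrinsics" (4x4, takes a point from camera to world coordinates). Camera axes: x right, y up, looking along -z (the intrinsics and any distortion apply to the point x, -y, -z); pixel columns grow to the right and rows downward; lengths in m; the calibration is good to about 2 mm. The wrist camera is an equidistant fisheye: a pixel r from the principal point sees the ray r / f radians off the axis. A picture is of the moment at which its call begins: read the wrist's pose just before it. camera_info takes no time and is no camera call; for the wrist camera it gives the pose at the moment of the call.
- job_done(): hands the job in; it is judged then, once.
The state is a dict: "time_s": time; "joints": joint angles; "joint_velocities": joint speeds; "joint_efforts": joint torques, N m; "position": TCP position; "tool_rot": TCP orientation; "contact_force": force on the tool from outside, world axes, zero at the start; "ft_torque": the same for the moment, N m; "opening": opening from 0.0 (shut) to 1.0 (fully open); "grip_force": force on a finger pad.
Only numpy, scipy, OpenCV 4.12 (cv2) and the standard library are available. Lean on these libraries where they do the work, as an engineer would, in place of code of your own. Each camera call takes 0.05 s, during which the arm holds its last target. There are 200 camera calls.

TASK

Swing down the open lid of the steel gas-cartridge box, press it onto its springy seal, and while it is held down slide the bolt across until its tip is fully home against the blind end of the keeper. Feel for that end and stop there: do not lean hard on the lid or ram the bolt. Then let go, leaving the box bolted shut and the jar, the shaker and the scraper around it where they stand.

Things in the scene. Friction and masses are not known exactly. Their poses are not given: they have to be found in the camera images.
- box: grey steel box for gas cartridges, 200 (its x) by 250 (its y) by 96 mm high, walls 5 mm, fixed to the counter, open on top, two cartridges inside. Origin: centre of the underside. Its x points from front wall to hinge side, y along the hinge towards the keeper's side, z up. More than 25 N between the lid and its rim does damage.
- lid: aluminium lid, 205 (x) by 250 (y) by 6 mm. Origin on the hinge axis, box frame (100, 0, 98) mm; panel from its x = -205 mm (front edge) to 0, outer face 4 mm above the axis. Shut, its axes are the box's; it opens about +y, starts 0.45 to 0.8 rad open; a stiff hinge (0.65 N m) keeps it where left. Swung down it rests on the seal (see lid_front).
- lid_front (a point): middle of the lid's front edge on the outer face, lid frame (-205, 0, 4) mm. A rubber seal strip inside the front wall stops the lid about 0.042 rad (8 mm here) ajar, pushing up with 6.5 to 8.5 N: about 11 N down on the bolt's knob brings the lid onto the rim (hard stop, outer face 102 mm over the counter). Unbolted it rises again when let go.
- bolt: round steel bolt, 12 mm thick, round nose, sliding on the lid along the lid's +y in two guides. Origin on the rod axis at lid frame x = -165, z = 15 mm, y = 0 to 8 mm at the start, growing as it slides (68 at most). Guides (30 by 13 by 22 mm, at lid y = -22 and 100 mm) rise 11 mm above the rod axis. Friction about 2.5 N; it stays where left.
- knob_top (a point): centre of the top of the bolt's knob, a plain upright round post, diameter 14 mm, rising 45 mm above the rod axis (39 mm above the rod); at bolt frame (0, 4, 45) mm.
- bolt_tip (a point): end of the bolt's round nose, on the rod axis, at bolt frame (0, 110, 0) mm; 12 to 20 mm short of the keeper's mouth at the start.
- keeper: steel block on the box's +y side, 30 (x) by 54 (y) by 31 mm high, with a 15 mm square pocket along +y for the bolt. Origin: centre of the pocket's mouth, box frame (-65, 130, 113) mm, axes as the box's; on the bolt's axis when the lid is shut. The bolt enters only with the lid pressed to about 1.5 mm of shut. More than 20 N between bolt and keeper does damage.
- keeper_mouth (a point): the keeper's origin, centre of the pocket's mouth. The pocket's blind end is a hard stop that cannot be seen, 12 to 44 mm behind the mouth, different each time, to be found by feel; more than 14 N on it does damage. Home means the bolt's tip is within 2 mm of it.
- jar: glass salsa jar with a spring-clip lid, diameter 84 mm, 122 mm high, beside the box on its -y side; origin under its centre. Leave alone.
- shaker: white ceramic salt shaker, diameter 42 mm, 74 mm high, in front of the box; origin under its centre. Leave alone.
- scraper: green plastic scraper lying flat, 200 by 90 by 16 mm, beyond the keeper; origin under its middle. Leave alone.

How it is judged:
By the outcome, as a careful person would: the job done as asked, in the order asked, and still so for the second after the job is handed in, with the robot touching nothing.
It also fails if it takes over 48 s, if anything falls off the work surface, if the arm or the gripper's body presses on something with over 40 N, if the wrist force passes 120 N, or if a joint passes its speed limit or range.

## Working session

There is one attempt and no reset: what is moved stays moved. The work goes in short steps, Python scripts to look and compute and a tool call to move; the robot and the scene stay as the last step left them, time stands still between calls to the robot, and variables do not carry over. Pictures are saved under pics/ and viewed, at most 10 in all, crops included, and the job is handed in when it is done.

Besides the shell and the picture viewer there is one more tool, called after "Request:" in YAML: its name, and indented under it one key for each argument. move_arm: Moves the arm, as the interface text tells. Its arguments: {"type":"object","properties":{"moves":{"type":"array"}},"required":["moves"]}

```bash
mkdir -p pics; ls
python3 - <<'E'
from workcell import sense,cams
import cv2,numpy as np
s=sense();print({k:np.round(v,3).tolist() for k,v in s.items()})
for n in("side","top","wrist"):
    i=cams.camera_info(n);print(n,i["fx"],i["fy"],i["cx"],i["cy"],{k:v for k,v in i.items() if k not in("fx","fy","cx","cy","extrinsics")},np.round(i["extrinsics"],4).tolist())
    cv2.imwrite(f"pics/{n}0.png",cams.snapshot(n)[:,:,::-1])
E
```

```text
pics
{'time_s': 0.0, 'joints': [1.277, 0.616, -0.013, 1.425, 0.008, 1.103, -0.04], 'joint_velocities': [0.0, -0.002, -0.002, -0.0, -0.0, 0.001, -0.001], 'joint_efforts': [-0.0, -46.921, 0.259, -17.103, 0.01, 0.01, -0.0], 'position': [0.171, -0.626, 0.23], 'tool_rot': [-0.001, 0.991, 0.133, -0.0], 'contact_force': [-0.745, 0.119, -0.339], 'ft_torque': [0.041, 0.027, -0.042], 'grip_force': 0.0, 'opening': 1.0}
side 553.2937283019718 553.2937283019718 312.1317044724318 239.03562743608813 {} [[-0.8167, 0.3925, -0.4231, 0.1024], [-0.577, -0.5467, 0.6067, 0.6728], [0.0068, 0.7396, 0.673, 0.8573], [0.0, 0.0, 0.0, 1.0]]
top 442.8253503507985 442.8253503507985 320.4647804623127 237.17661475312966 {} [[0.0251, 0.9951, -0.0953, 0.4805], [-0.9993, 0.0223, -0.031, 0.0014], [-0.0287, 0.096, 0.995, 0.8311], [0.0, 0.0, 0.0, 1.0]]
wrist 371.64829954431775 371.64829954431775 313.3794721657136 238.99633624951807 {} [[0.2634, 0.9306, 0.2543, 0.235], [-0.9647, 0.2549, 0.0667, -0.6089], [-0.0027, -0.2629, 0.9648, 0.3729], [0.0, 0.0, 0.0, 1.0]]
```

View pics/side0.png

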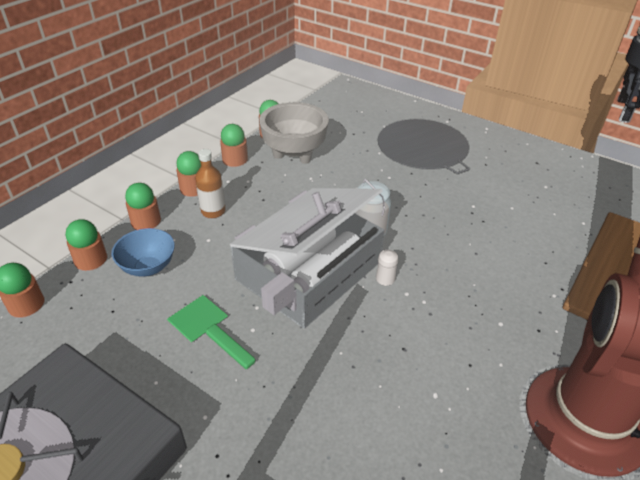

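View pics/top0.png

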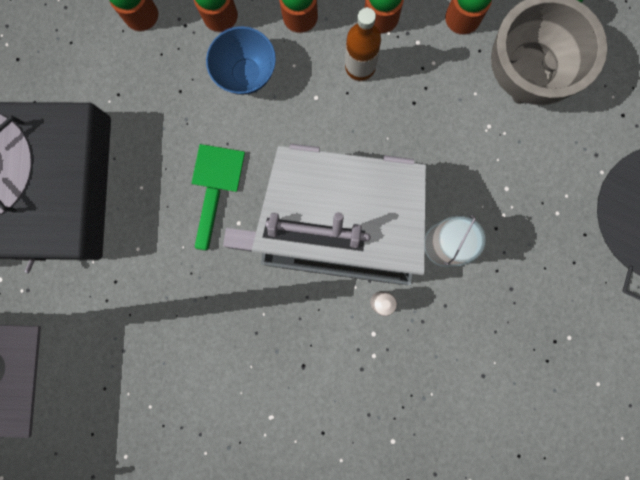

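The side view shows the box at about (310,260), with the keeper at (278,292), shaker (388,267), jar (375,205) and scraper (210,330). The top view shows the lid at (345,210), the knob at about (338,220), the keeper at (240,240), the shaker at (384,303) and the jar at (462,240). I'll zoom in to pick corners.

Run:
```python
import cv2
a=cv2.imread("pics/side0.png")[170:335,220:420];cv2.imwrite("pics/sidec.png",cv2.resize(a,None,fx=3.6,fy=3.6,interpolation=cv2.INTER_CUBIC))
a=cv2.imread("pics/top0.png")[140:320,215:435];cv2.imwrite("pics/topc.png",cv2.resize(a,None,fx=3.3,fy=3.3,interpolation=cv2.INTER_CUBIC))
```

```text
(no output)
```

View pics/sidec.png

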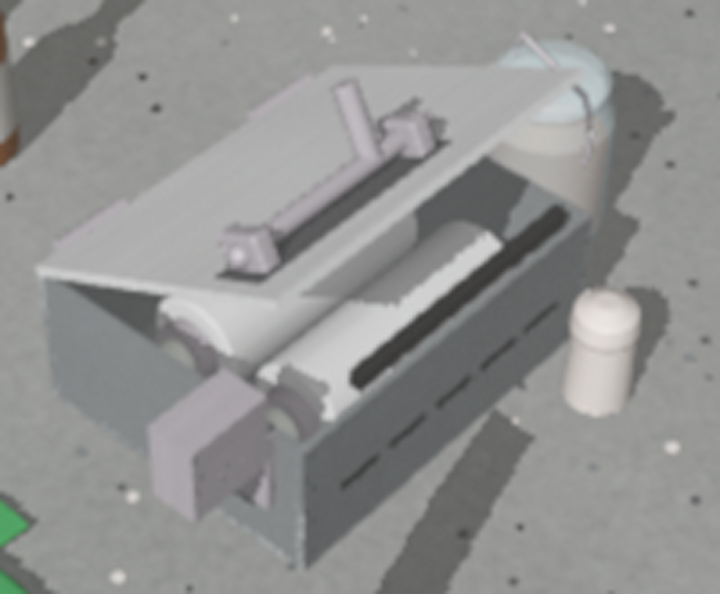

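View pics/topc.png

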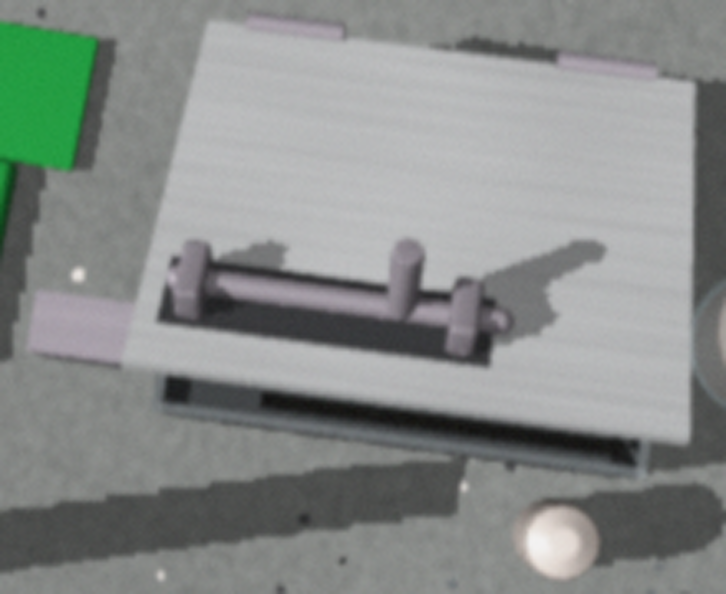

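The side crop shows the box's front +y corner with its rim at (303,440) and foot at (303,566). The front -y rim is at (588,218) and the knob top at (345,88). The top crop shows the front rim corners at (158,410) and (645,473), the hinge corners at (208,22) and (696,80), and the knob top at (407,248).

```bash
cat > h.py <<'E'
import numpy as np
from workcell import sense,cams
def ray(n,u,v):
    i=cams.camera_info(n);E=np.array(i["extrinsics"])
    d=E[:3,:3]@np.array([(u-i["cx"])/i["fx"],-(v-i["cy"])/i["fy"],-1]);return E[:3,3],d/np.linalg.norm(d)
def plane(n,u,v,z):
    o,d=ray(n,u,v);return o+d*(z-o[2])/d[2]
def tri(pt,ps):
    A=0;b=0
    rs=[ray("top",*pt),ray("side",*ps)]
    for o,d in rs:
        P=np.eye(3)-np.outer(d,d);A=A+P;b=b+P@o
    x=np.linalg.solve(A,b);return x,[np.linalg.norm((np.eye(3)-np.outer(d,d))@(x-o)) for o,d in rs]
S=lambda u,v:(220+(u+.5)/3.6-.5,170+(v+.5)/3.6-.5)
T=lambda u,v:(215+(u+.5)/3.3-.5,140+(v+.5)/3.3-.5)
E
python3 - <<'E'
from h import *
np.set_printoptions(precision=4,suppress=True)
print("front+y rim S",plane("side",*S(303,440),.096),"foot",plane("side",*S(303,566),0))
print("front-y rim S",plane("side",*S(588,218),.096))
print("front rim T",plane("top",*T(158,410),.096),plane("top",*T(645,475),.096))
print("hinge T",plane("top",*T(208,22),.102),plane("top",*T(696,80),.102))
print("hinge S +y",plane("side",*S(38,270),.102))
for n,t,s in[("knob",(407,248),(345,88)),("lidfront-y",(690,442),(580,70)),("lidfront+y",(128,365),(275,302)),
  ("rimfront+y",(158,410),(303,440)),("rimfront-y",(645,475),(588,218)),("keeper topouter far(x+)",(35,290),(150,430)),("keeper topouter front",(28,352),(192,455)),("hinge+y",(208,22),(38,270))]:
    x,e=tri(T(*t),S(*s));print(n,x,e[0].round(4))
print("shaker",plane("top",*T(558,540),.07),plane("side",*S(597,412),0))
E
```

```text
front+y rim S [0.5098 0.114  0.096 ] foot [ 0.5071  0.1183 -0.    ]
front-y rim S [ 0.4769 -0.122   0.096 ]
front rim T [0.5041 0.1196 0.096 ] [ 0.4777 -0.1249  0.096 ]
hinge T [0.7032 0.1004 0.102 ] [ 0.6772 -0.1484  0.102 ]
hinge S +y [0.701  0.1012 0.102 ]
knob [ 0.5692 -0.0038  0.2235] 0.0014
lidfront-y [ 0.4938 -0.127   0.1925] 0.0012
lidfront+y [0.5214 0.1188 0.1912] 0.001
rimfront+y [0.5048 0.119  0.1034] 0.0011
rimfront-y [ 0.478  -0.1252  0.0932] 0.0004
keeper topouter far(x+) [0.5591 0.1764 0.1279] 0.001
keeper topouter front [0.5296 0.1784 0.1301] 0.0001
hinge+y [0.703  0.1002 0.1006] 0.0008
shaker [ 0.4432 -0.0851  0.07  ] [ 0.4336 -0.075  -0.    ]
```

Request:
move_arm:
  moves:
    - [[0.04, 0.026, -0.024, -0.01, 2.1], [0.0, 0.052, -0.049, -0.02, 4.3], [0.0, 0.078, -0.073, -0.03, 6.4], [0.0, 0.104, -0.097, -0.04, 8.6], [0.0, 0.13, -0.121, -0.05, 10.7], [0.0, 0.156, -0.146, -0.05, 12.8], [0.0, 0.182, -0.17, -0.05, 15.0], [0.0, 0.208, -0.194, -0.05, 17.1], [0.0, 0.234, -0.218, -0.05, 19.3], [0.0, 0.26, -0.243, -0.05, 21.4]]

```text
time_s: 0.98
position: [0.3586, -0.3224, 0.2813]
tool_rot: [-0.0, 0.999, -0.054, -0.0]
contact_force: [1.4, -0.8, 0.5]
opening: 0.003
grip_force: 0.0
```

Request:
move_arm:
  moves:
    - [[0.0, 0.017, -0.036, 0.0, 0], [0.0, 0.035, -0.073, 0.0, 0], [0.0, 0.052, -0.109, 0.0, 0], [0.0, 0.07, -0.146, 0.0, 0], [0.0, 0.087, -0.182, 0.0, 0], [0.0, 0.105, -0.219, 0.0, 0], [0.0, 0.122, -0.255, 0.0, 0], [0.0, 0.14, -0.292, 0.0, 0], [0.0, 0.157, -0.328, 0.0, 0], [0.0, 0.174, -0.364, 0.0, 0]]

```text
time_s: 1.82
position: [0.5704, 0.0212, 0.2811]
tool_rot: [0.0, 0.999, -0.053, -0.0]
contact_force: [0.9, -1.4, -0.1]
opening: -0.0
grip_force: 0.0
```

Request:
move_arm:
  moves:
    - [[0.0, 0.007, -0.015, 0.0, 0], [0.0, 0.013, -0.028, 0.01, 0], [0.0, 0.013, -0.028, 0.03, 0], [0.0, 0.013, -0.028, 0.05, 0], [0.0, 0.013, -0.028, 0.07, 0], [0.0, 0.013, -0.028, 0.085, 0], [0.0, 0.013, -0.028, 0.095, 0], [0.0, 0.013, -0.028, 0.1, 0], [0.0, 0.013, -0.028, 0.104, 0], [0.0, 0.013, -0.028, 0.106, 0]]

```text
time_s: 2.65
position: [0.5859, 0.0454, 0.1753]
tool_rot: [0.0, 0.999, -0.054, 0.0]
contact_force: [-0.4, 0.6, -0.0]
opening: 0.001
grip_force: 0.0
```

Request:
move_arm:
  moves:
    - [[0.0, 0, 0, 0.004, 0], [0.0, 0, 0, 0.008, 0], [0.0, 0, 0, 0.012, 0], [0.0, 0, 0, 0.016, 0], [0.0, 0, 0, 0.02, 0], [0.0, 0, 0, 0.024, 0], [0.0, 0, 0, 0.028, 0], [0.0, 0, 0, 0.032, 0], [0.0, 0, 0, 0.036, 0], [0.0, 0, 0, 0.04, 0]]

```text
time_s: 3.48
position: [0.5857, 0.0459, 0.1349]
tool_rot: [-0.0, 0.999, -0.053, -0.0]
contact_force: [-1.3, -0.5, 2.2]
opening: 0.005
grip_force: 0.8
```

Request:
move_arm:
  moves:
    - [[0.0, 0, 0, 0.004, 0], [0.0, 0, 0, 0.008, 0], [0.0, 0, 0, 0.012, 0], [0.0, 0, 0, 0.015, 0], [0.0, 0, 0, 0.018, 0], [0.0, 0, 0, 0.02, 0], [0.0, 0, 0, 0.022, 0], [0.0, 0, 0, 0.023, 0], [0.0, 0, 0, 0.024, 0], [0.0, 0, 0, 0.025, 0]]

```text
time_s: 4.32
position: [0.5858, 0.0458, 0.1103]
tool_rot: [-0.0, 0.999, -0.053, 0.0]
contact_force: [-1.0, -0.7, 2.3]
opening: 0.003
grip_force: 0.6
```

Run:
```python
from h import *
import cv2
print(sense()["contact_force"],sense()["ft_torque"])
a=cams.snapshot("side")[:,:,::-1][170:335,220:420];cv2.imwrite("pics/sidec2.png",cv2.resize(a,None,fx=3.6,fy=3.6,interpolation=cv2.INTER_CUBIC))
```

```text
[-1.04689994 -0.65877157  2.26415684] [0.02118564 0.15327597 0.0160423 ]
```

View pics/sidec2.png

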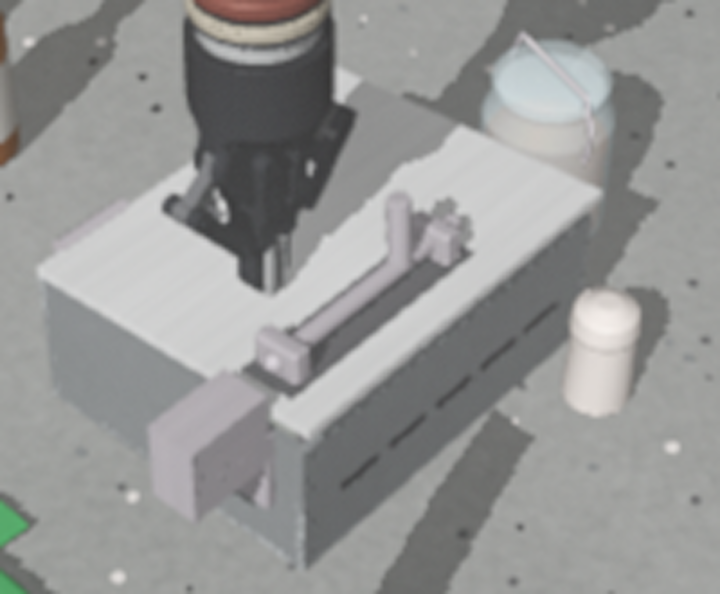

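The lid is swung nearly down, with its front edge just above the rim. The knob top is at crop (400,200) and nothing else was disturbed. I'll press a bit more to reach the seal, then lift.

Request:
move_arm:
  moves:
    - [[0.0, 0, 0, 0.001, 0], [0.0, 0, 0, 0.002, 0], [0.0, 0, 0, 0.003, 0], [0.0, 0, 0, 0.0035, 0], [0.0, 0, 0, 0.0035, 0], [0.0, 0, 0, -0.02, 0], [0.0, 0, 0, -0.05, 0], [0.03, 0, 0, -0.09, 0], [0.05, 0, 0, -0.11, 0], [0.05, 0, 0, -0.11, 0]]

```text
time_s: 5.2
position: [0.5895, 0.0463, 0.2259]
tool_rot: [-0.001, 0.999, -0.053, 0.006]
contact_force: [0.4, 0.8, 0.3]
opening: 0.419
grip_force: 0.0
```

Run:
```python
from h import *
import cv2
for n,(r,c) in dict(side=((170,335),(220,420)),top=((140,320),(215,435))).items():
    a=cams.snapshot(n)[:,:,::-1][r[0]:r[1],c[0]:c[1]];f=3.6 if n=="side" else 3.3;cv2.imwrite(f"pics/{n}3.png",cv2.resize(a,None,fx=f,fy=f,interpolation=cv2.INTER_CUBIC))
print(sense()["contact_force"])
```

```text
[ 0.29377146 -0.33686288  0.13074203]
```

View pics/side3.png

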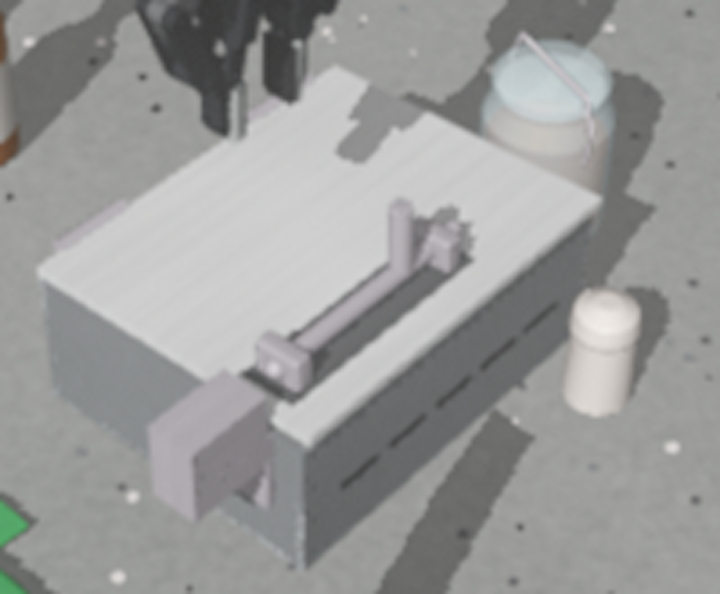

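View pics/top3.png

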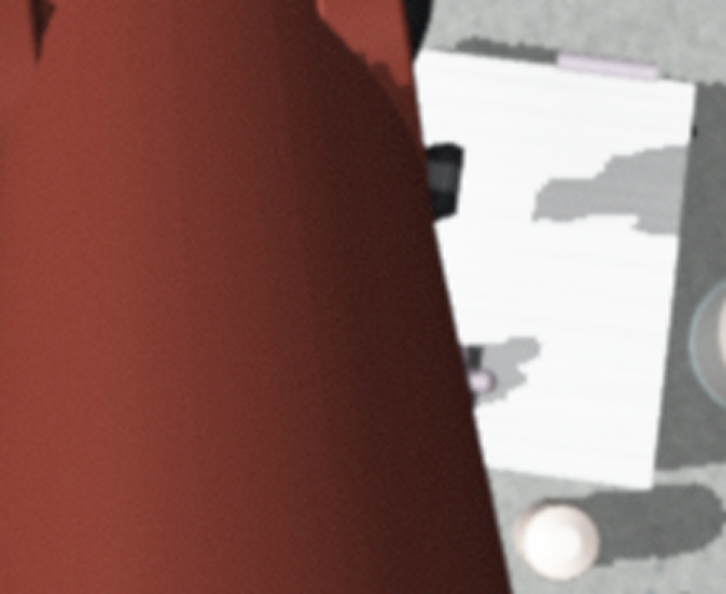

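The side view shows the lid resting slightly ajar on the seal, with the knob top at crop (400,205). In the top view the arm hides the knob.

Run:
```python
from h import *
print(plane("side",*S(400,205),.165), sense()["position"],sense()["tool_rot"])
```

```text
[ 0.52918889 -0.00091096  0.165     ] [0.58617316 0.04576709 0.22084042] [-1.19285994e-04  9.98574331e-01 -5.33694499e-02  9.96337034e-04]
```

Request:
move_arm:
  moves:
    - [[0.05, -0.02, 0.02, 0.0, 0], [0.05, -0.04, 0.04, 0.0, 0], [0.05, -0.052, 0.0515, 0.0, 0], [0.05, -0.052, 0.0515, 0.01, 0], [0.05, -0.052, 0.0515, 0.03, 0], [0.05, -0.052, 0.0515, 0.05, 0], [0.05, -0.052, 0.0515, 0.065, 0], [0.05, -0.052, 0.0515, 0.075, 0], [0.05, -0.052, 0.0515, 0.08, 0], [0.05, -0.052, 0.0515, 0.083, 0]]

```text
time_s: 6.13
position: [0.5282, 0.0005, 0.1358]
tool_rot: [-0.0, 0.999, -0.053, -0.001]
contact_force: [-0.4, 0.2, -0.2]
opening: 0.584
grip_force: 0.0
```

Run:
```python
from h import *
import cv2
print(sense()["contact_force"],sense()["position"])
a=cams.snapshot("side")[:,:,::-1][170:335,220:420];cv2.imwrite("pics/side4.png",cv2.resize(a,None,fx=3.6,fy=3.6,interpolation=cv2.INTER_CUBIC))
```

```text
[-0.41591013  0.17481724 -0.23519526] [5.28152028e-01 5.22654463e-04 1.35806525e-01]
```

View pics/side4.png

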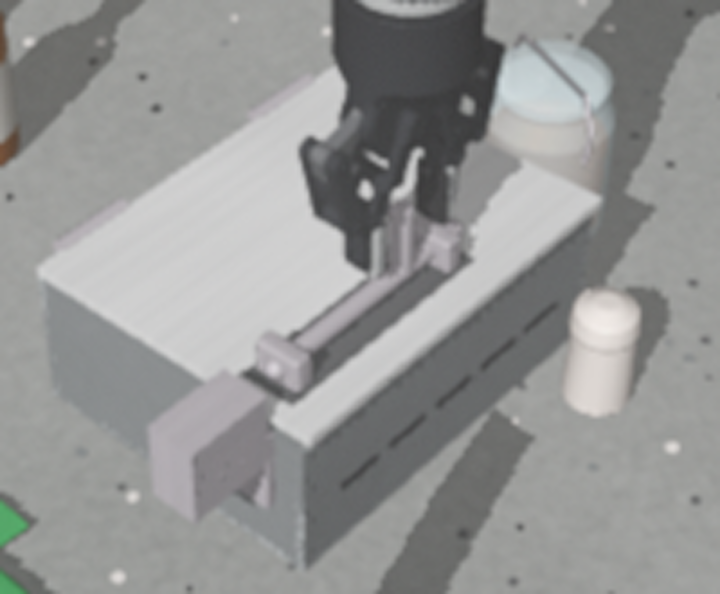

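The knob sits between the open fingers at crop (400,220), and the fingertips are clear of the guides. I'll raise slightly and close.

Request:
move_arm:
  moves:
    - [[0.04, 0, 0, -0.003, 0], [0.03, 0, 0, -0.003, 0], [0.02, 0, 0, -0.003, 0], [0.01, 0, 0, -0.003, 0], [0.0, 0, 0, -0.003, 0], [0.0, 0, 0, -0.003, 0], [0.0, 0, 0, -0.003, 0], [0.0, 0, 0, -0.003, 0], [0.0, 0, 0, -0.003, 0], [0.0, 0, 0, -0.003, 0]]

```text
time_s: 7.02
position: [0.5292, 0.0003, 0.1413]
tool_rot: [-0.0, 0.999, -0.053, 0.001]
contact_force: [-0.7, 0.1, 6.4]
opening: 0.138
grip_force: 58.5
```

Request:
move_arm:
  moves:
    - [[0.0, 0, 0, -0.003, 0], [0.0, 0, 0, -0.0025, 0], [0.0, 0, 0, -0.002, 0], [0.0, 0, 0, -0.0015, 0], [0.0, 0, 0, -0.001, 0], [0.0, 0, 0, -0.0005, 0], [0.0, 0, 0, 0.0, 0], [0.0, 0, 0, 0.0005, 0], [0.0, 0, 0, 0.001, 0], [0.0, 0, 0, 0.001, 0]]

```text
time_s: 7.85
position: [0.529, 0.0003, 0.1406]
tool_rot: [-0.0, 0.999, -0.053, 0.001]
contact_force: [0.3, 1.2, 6.7]
opening: 0.136
grip_force: 59.8
```

Request:
move_arm:
  moves:
    - [[0.0, 0, 0, 0.0005, 0], [0.0, 0, 0, 0.001, 0], [0.0, 0, 0, 0.0015, 0], [0.0, 0, 0, 0.002, 0], [0.0, 0, 0, 0.0025, 0], [0.0, 0, 0, 0.003, 0], [0.0, 0, 0, 0.0035, 0], [0.0, 0, 0, 0.004, 0], [0.0, 0, 0, 0.004, 0], [0.0, 0, 0, 0.004, 0]]

```text
time_s: 8.68
position: [0.5279, 0.0005, 0.1369]
tool_rot: [-0.0, 0.999, -0.053, -0.0]
contact_force: [-3.0, 0.4, 11.2]
opening: 0.138
grip_force: 60.3
```

Request:
move_arm:
  moves:
    - [[0.0, -0.0005, 0, 0.0, 0], [0.0, -0.001, 0, 0.0, 0], [0.0, -0.0015, 0, 0.0005, 0], [0.0, -0.0015, 0, 0.0005, 0], [0.0, -0.0015, 0, 0.001, 0], [0.0, -0.0015, 0, 0.001, 0], [0.0, -0.0015, 0, 0.001, 0], [0.0, -0.0015, 0, 0.001, 0], [0.0, -0.0015, 0, 0.001, 0], [0.0, -0.0015, 0, 0.001, 0]]

```text
time_s: 9.52
position: [0.5277, 0.0005, 0.1363]
tool_rot: [-0.0, 0.999, -0.053, 0.001]
contact_force: [-1.4, 0.7, 10.7]
opening: 0.14
grip_force: 60.3
```

Request:
move_arm:
  moves:
    - [[0.0, -0.0005, 0, 0.0005, 0], [0.0, -0.0005, 0, 0.001, 0], [0.0, -0.0005, 0, 0.0015, 0], [0.0, -0.001, 0, 0.0015, 0], [0.0, -0.001, 0, 0.0015, 0], [0.0, -0.001, 0, 0.0015, 0], [0.0, -0.001, 0, 0.0015, 0], [0.0, -0.001, 0, 0.0015, 0], [0.0, -0.001, 0, 0.0015, 0], [0.0, -0.001, 0, 0.0015, 0]]

```text
time_s: 10.35
position: [0.5273, 0.0006, 0.135]
tool_rot: [-0.0, 0.999, -0.053, 0.002]
contact_force: [-1.1, 1.2, 11.5]
opening: 0.14
grip_force: 60.4
```

Request:
move_arm:
  moves:
    - [[0.0, 0, 0, 0.0005, 0], [0.0, 0, 0, 0.001, 0], [0.0, 0, 0, 0.0015, 0], [0.0, -0.0005, 0, 0.0015, 0], [0.0, -0.0005, 0, 0.0015, 0], [0.0, -0.0005, 0, 0.0015, 0], [0.0, -0.0005, 0, 0.0015, 0], [0.0, -0.0005, 0, 0.0015, 0], [0.0, -0.0005, 0, 0.0015, 0], [0.0, -0.0005, 0, 0.0015, 0]]

```text
time_s: 11.18
position: [0.5271, 0.0006, 0.1341]
tool_rot: [-0.0, 0.999, -0.053, 0.002]
contact_force: [-1.9, -0.1, 15.0]
opening: 0.137
grip_force: 60.8
```

Request:
move_arm:
  moves:
    - [[0.0, 0, -0.001, 0, 0], [0.0, 0, -0.0025, 0, 0], [0.0, 0, -0.004, 0, 0], [0.0, 0, -0.0055, 0, 0], [0.0, 0, -0.007, 0, 0], [0.0, 0, -0.0085, 0, 0], [0.0, 0, -0.01, 0, 0], [0.0, 0, -0.011, 0, 0], [0.0, 0, -0.012, 0, 0], [0.0, 0, -0.012, 0, 0]]

```text
time_s: 12.02
position: [0.5283, 0.0112, 0.1341]
tool_rot: [0.001, 0.999, -0.054, 0.002]
contact_force: [-2.1, -0.9, 14.6]
opening: 0.142
grip_force: 60.8
```

Request:
move_arm:
  moves:
    - [[0.0, 0, -0.001, 0, 0], [0.0, 0, -0.002, 0, 0], [0.0, 0, -0.003, 0, 0], [0.0, 0, -0.004, 0, 0], [0.0, 0, -0.005, 0, 0], [0.0, 0, -0.006, 0, 0], [0.0, 0, -0.007, 0, 0], [0.0, 0, -0.008, 0, 0], [0.0, 0, -0.009, 0, 0], [0.0, 0, -0.009, 0, 0]]

```text
time_s: 12.85
position: [0.5293, 0.0201, 0.1341]
tool_rot: [0.001, 0.999, -0.054, 0.002]
contact_force: [-1.3, -1.7, 15.2]
opening: 0.138
grip_force: 60.8
```

Request:
move_arm:
  moves:
    - [[0.0, 0, -0.0005, 0, 0], [0.0, 0, -0.001, 0, 0], [0.0, 0, -0.0015, 0, 0], [0.0, 0, -0.002, 0, 0], [0.0, 0, -0.0025, 0, 0], [0.0, 0, -0.003, 0, 0], [0.0, 0, -0.003, 0, 0], [0.0, 0, -0.003, 0, 0], [0.0, 0, -0.003, 0, 0], [0.0, 0, -0.003, 0, 0]]

```text
time_s: 13.68
position: [0.5296, 0.0229, 0.1341]
tool_rot: [0.001, 0.999, -0.054, 0.002]
contact_force: [-2.7, -1.2, 15.4]
opening: 0.138
grip_force: 60.8
```

Request:
move_arm:
  moves:
    - [[0.0, 0, -0.0003, 0, 0], [0.0, 0, -0.0006, 0, 0], [0.0, 0, -0.0009, 0, 0], [0.0, 0, -0.0012, 0, 0], [0.0, 0, -0.0015, 0, 0], [0.0, 0, -0.0018, 0, 0], [0.0, 0, -0.0021, 0, 0], [0.0, 0, -0.0023, 0, 0], [0.0, 0, -0.0025, 0, 0], [0.0, 0, -0.0025, 0, 0]]

```text
time_s: 14.52
position: [0.5299, 0.0253, 0.1341]
tool_rot: [0.001, 0.999, -0.054, 0.002]
contact_force: [-2.1, -3.4, 14.4]
opening: 0.137
grip_force: 60.8
```

Request:
move_arm:
  moves:
    - [[0.0, 0, -0.0003, 0, 0], [0.0, 0, -0.0006, 0, 0], [0.0, 0, -0.0009, 0, 0], [0.0, 0, -0.0012, 0, 0], [0.0, 0, -0.0015, 0, 0], [0.0, 0, -0.0018, 0, 0], [0.0, 0, -0.0021, 0, 0], [0.0, 0, -0.0023, 0, 0], [0.0, 0, -0.0025, 0, 0], [0.0, 0, -0.0025, 0, 0]]

```text
time_s: 15.35
position: [0.5302, 0.0278, 0.1341]
tool_rot: [0.001, 0.999, -0.054, 0.002]
contact_force: [-1.5, -2.1, 15.3]
opening: 0.141
grip_force: 60.8
```

Request:
move_arm:
  moves:
    - [[0.0, 0, -0.0003, 0, 0], [0.0, 0, -0.0006, 0, 0], [0.0, 0, -0.0009, 0, 0], [0.0, 0, -0.0012, 0, 0], [0.0, 0, -0.0015, 0, 0], [0.0, 0, -0.0018, 0, 0], [0.0, 0, -0.0021, 0, 0], [0.0, 0, -0.0023, 0, 0], [0.0, 0, -0.0025, 0, 0], [0.0, 0, -0.0025, 0, 0]]

```text
time_s: 16.18
position: [0.5304, 0.0303, 0.1341]
tool_rot: [0.001, 0.999, -0.054, 0.002]
contact_force: [-1.5, -3.0, 15.3]
opening: 0.138
grip_force: 60.8
```

Request:
move_arm:
  moves:
    - [[0.0, 0, -0.0003, 0, 0], [0.0, 0, -0.0006, 0, 0], [0.0, 0, -0.0009, 0, 0], [0.0, 0, -0.0012, 0, 0], [0.0, 0, -0.0015, 0, 0], [0.0, 0, -0.0018, 0, 0], [0.0, 0, -0.0021, 0, 0], [0.0, 0, -0.0023, 0, 0], [0.0, 0, -0.0025, 0, 0], [0.0, 0, -0.0025, 0, 0]]

```text
time_s: 17.02
position: [0.5307, 0.0328, 0.1341]
tool_rot: [0.001, 0.999, -0.054, 0.002]
contact_force: [-1.3, -2.1, 14.5]
opening: 0.135
grip_force: 60.8
```

Request:
move_arm:
  moves:
    - [[0.0, 0, -0.0003, 0, 0], [0.0, 0, -0.0006, 0, 0], [0.0, 0, -0.0009, 0, 0], [0.0, 0, -0.0012, 0, 0], [0.0, 0, -0.0015, 0, 0], [0.0, 0, -0.0018, 0, 0], [0.0, 0, -0.0021, 0, 0], [0.0, 0, -0.0023, 0, 0], [0.0, 0, -0.0025, 0, 0], [0.0, 0, -0.0025, 0, 0]]

```text
time_s: 17.85
position: [0.5309, 0.0347, 0.1341]
tool_rot: [0.001, 0.999, -0.054, 0.002]
contact_force: [-2.4, -3.7, 15.6]
opening: 0.139
grip_force: 60.9
```

Request:
move_arm:
  moves:
    - [[0.0, 0, -0.0002, 0, 0], [0.0, 0, -0.0004, 0, 0], [0.0, 0, -0.0006, 0, 0], [0.0, 0, -0.0008, 0, 0], [0.0, 0, -0.001, 0, 0], [0.0, 0, -0.001, 0, 0], [0.0, 0, -0.001, 0, 0], [0.0, 0, -0.001, 0, 0], [0.0, 0, -0.001, 0, 0], [0.0, 0, -0.001, 0, 0]]

```text
time_s: 18.68
position: [0.5309, 0.0348, 0.1341]
tool_rot: [0.002, 0.999, -0.054, 0.002]
contact_force: [-2.1, -4.1, 15.3]
opening: 0.138
grip_force: 60.9
```

Request:
move_arm:
  moves:
    - [[0.0, 0, -0.0002, 0, 0], [0.0, 0, -0.0004, 0, 0], [0.0, 0, -0.0006, 0, 0], [0.0, 0, -0.0008, 0, 0], [0.0, 0, -0.001, 0, 0], [0.0, 0, -0.001, 0, 0], [0.0, 0, -0.001, 0, 0], [0.0, 0, -0.001, 0, 0], [0.0, 0, -0.001, 0, 0], [0.0, 0, -0.001, 0, 0]]

```text
time_s: 19.52
position: [0.5309, 0.0348, 0.1341]
tool_rot: [0.002, 0.998, -0.055, 0.002]
contact_force: [-1.7, -5.2, 14.7]
opening: 0.131
grip_force: 61.0
```

The bolt stops hard: 2 mm more command gave no motion while the push rose to 5 N, about 21 mm into the keeper. I'll unload, open and lift.

Request:
move_arm:
  moves:
    - [[0.0, 0, 0.0007, -0.0005, 0], [0.0, 0, 0.0015, -0.001, 0], [0.0, 0, 0.0015, -0.0015, 0], [0.0, 0, 0.0015, -0.002, 0], [0.02, 0, 0.0015, -0.002, 0], [0.03, 0, 0.0015, -0.002, 0], [0.04, 0, 0.0015, -0.002, 0], [0.045, 0, 0.0015, -0.002, 0], [0.045, 0, 0.0015, -0.004, 0], [0.045, 0, 0.0015, -0.008, 0]]

```text
time_s: 20.35
position: [0.5286, 0.0377, 0.1388]
tool_rot: [-0.0, 0.999, -0.053, -0.001]
contact_force: [-0.3, 0.2, 0.5]
opening: 0.53
grip_force: 0.0
```

Request:
move_arm:
  moves:
    - [[0.045, 0, 0, -0.01, 0], [0.045, 0, 0, -0.02, 0], [0.045, 0, 0, -0.04, 0], [0.045, 0, 0, -0.06, 0], [0.045, 0, 0, -0.08, 0], [0.045, 0, 0, -0.1, 0], [0.045, 0.04, 0, -0.12, 0], [0.045, 0.07, -0.0, -0.13, 0], [0.045, 0.1, 0.0, -0.13, 0], [0.045, 0.12, 0.0, -0.13, 0]]

```text
time_s: 21.18
position: [0.6517, 0.0239, 0.272]
tool_rot: [-0.0, 0.999, -0.054, 0.003]
contact_force: [0.1, 0.2, -0.6]
opening: 0.527
grip_force: 0.0
```

Run:
```python
from h import *
import cv2
print(sense()["contact_force"],sense()["position"])
a=cams.snapshot("side")[:,:,::-1][170:335,220:420];cv2.imwrite("pics/side5.png",cv2.resize(a,None,fx=3.6,fy=3.6,interpolation=cv2.INTER_CUBIC))
```

```text
[ 0.1098167   0.18969355 -0.56585543] [0.65174864 0.02390965 0.27195487]
```

View pics/side5.png

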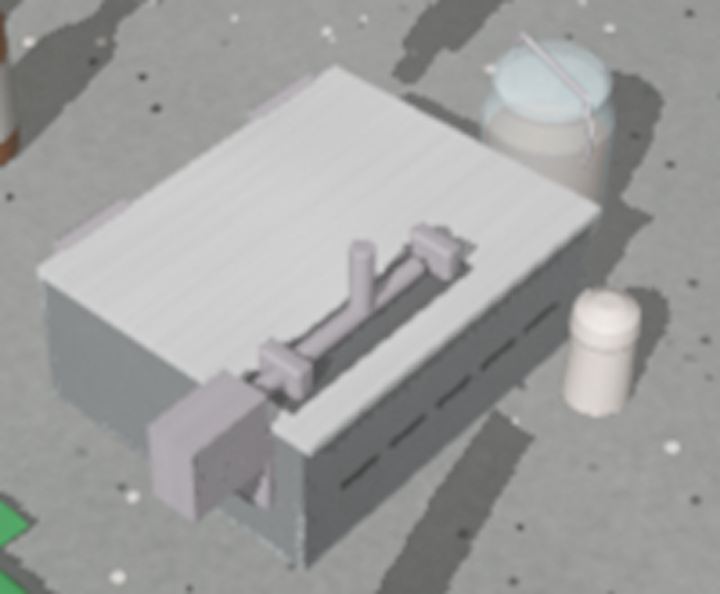

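The lid is shut and held, the bolt runs into the keeper at crop (262,380), and the knob top is at (362,247). I'll check the knob position for slip-back.

Run:
```python
from h import *
e=np.array([.1058,.9944])
for p in((400,205,.165),(362,247,.158),(362,247,.160)):
    x=plane("side",*S(*p[:2]),p[2]);print(x,(x[:2]-[.5895,-.0134])@e)
```

```text
[ 0.52918889 -0.00091096  0.165     ] 0.006038184867271289
[0.53101727 0.03166416 0.158     ] 0.038624325969895484
[0.52979147 0.03349776 0.16      ] 0.040317969371889556
```

Image and feel agree within about 1 mm. A gentle nudge from behind with closed fingers will confirm the bolt is still home.

Request:
move_arm:
  moves:
    - [[0.02, -0.04, 0.01, 0, 0], [0.0, -0.08, 0.02, 0, 0], [0.0, -0.11, 0.029, 0, 0], [0.0, -0.121, 0.029, 0.01, 0], [0.0, -0.121, 0.029, 0.04, 0], [0.0, -0.121, 0.029, 0.075, 0], [0.0, -0.121, 0.029, 0.105, 0], [0.0, -0.121, 0.029, 0.122, 0], [0.0, -0.121, 0.029, 0.13, 0], [0.0, -0.121, 0.029, 0.132, 0]]

```text
time_s: 22.07
position: [0.5248, 0.0086, 0.1368]
tool_rot: [0.0, 0.999, -0.053, -0.001]
contact_force: [-0.0, -0.2, 0.2]
opening: -0.001
grip_force: 0.0
```

Request:
move_arm:
  moves:
    - [[0.0, 0, -0.0005, 0, 0], [0.0, 0, -0.001, 0, 0], [0.0, 0, -0.0015, 0, 0], [0.0, 0, -0.002, 0, 0], [0.0, 0, -0.0025, 0, 0], [0.0, 0, -0.003, 0, 0], [0.0, 0, -0.0035, 0, 0], [0.0, 0, -0.004, 0, 0], [0.0, 0, -0.004, 0, 0], [0.0, 0, -0.004, 0, 0]]

```text
time_s: 22.9
position: [0.5259, 0.0126, 0.1373]
tool_rot: [-0.0, 0.999, -0.053, -0.0]
contact_force: [-0.2, -0.0, 0.7]
opening: -0.0
grip_force: 0.0
```

Request:
move_arm:
  moves:
    - [[0.0, 0, -0.0004, 0, 0], [0.0, 0, -0.0008, 0, 0], [0.0, 0, -0.0012, 0, 0], [0.0, 0, -0.0016, 0, 0], [0.0, 0, -0.002, 0, 0], [0.0, 0, -0.0024, 0, 0], [0.0, 0, -0.0028, 0, 0], [0.0, 0, -0.003, 0, 0], [0.0, 0, -0.003, 0, 0], [0.0, 0, -0.003, 0, 0]]

```text
time_s: 23.73
position: [0.5261, 0.0146, 0.1373]
tool_rot: [0.001, 0.999, -0.054, -0.0]
contact_force: [-0.1, -2.6, 0.2]
opening: 0.003
grip_force: 1.5
```

Request:
move_arm:
  moves:
    - [[0.0, 0, -0.0003, 0, 0], [0.0, 0, -0.0006, 0, 0], [0.0, 0, -0.0009, 0, 0], [0.0, 0, -0.0012, 0, 0], [0.0, 0, -0.0015, 0, 0], [0.0, 0, -0.0018, 0, 0], [0.0, 0, -0.002, 0, 0], [0.0, 0, -0.002, 0, 0], [0.0, 0, -0.002, 0, 0], [0.0, 0, -0.002, 0, 0]]

```text
time_s: 24.57
position: [0.5261, 0.0148, 0.1373]
tool_rot: [0.002, 0.999, -0.054, -0.0]
contact_force: [-0.5, -7.2, 0.5]
opening: -0.004
grip_force: 3.5
```

At 7 N nothing moves, so the bolt is home. I'll retreat.

Request:
move_arm:
  moves:
    - [[0.0, 0, 0.003, 0, 0], [0.0, 0, 0.007, 0, 0], [0.0, 0, 0.009, 0, 0], [0.0, 0, 0.009, -0.01, 0], [0.0, 0, 0.009, -0.04, 0], [0.0, 0, 0.009, -0.075, 0], [0.0, 0, 0.009, -0.11, 0], [0.0, 0, 0.009, -0.13, 0], [0.0, 0, 0.009, -0.13, 0], [0.0, 0, 0.009, -0.13, 0]]

```text
time_s: 25.4
position: [0.5261, 0.0095, 0.2692]
tool_rot: [-0.001, 0.999, -0.053, 0.002]
contact_force: [0.8, -0.2, -0.7]
opening: 0.001
grip_force: 0.0
```

```bash
python3 -c "
from workcell import *
s=sense();print(s['position'],s['contact_force']);print(job_done())"
```

```text
[0.52613936 0.00948113 0.26924174] [ 0.80598415 -0.24548229 -0.73532236]
the job is handed in; nothing more can be done
None
```

The job is handed in at 25.4 s, with no verdict returned: the lid is shut, the bolt was felt home against the keeper's blind end (no movement at about 7 N), the arm is clear, and the jar, shaker and scraper were not touched.

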